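# Dry-run the spray pass round the dish rim and record it

### The arm

A 6-joint arm with a two-finger parallel gripper is mounted at the origin on a cart in front of the work surface, level with it; the furniture and walls round the work are solid. World frame = base frame: x ahead of the robot, y to its left, z up, the work surface at z = 0. Lengths are in m, angles in rad, forces in N, time in s.
With the tool pointing down it reaches from about 0.35 to 0.85 m from the base axis. Payload 8.1 kg.
Tool frame: the origin (TCP) lies midway between the tips of the shut fingers; the grasp point (between the pads) lies 19 mm behind it; z points along the fingers, y is the line along which they close (so a half turn about z gives the same grasp; the last joint's range is limited). The gripper opens to 93 mm and grips with 3 to 60 N. Pads are 15 mm wide; open, the fingers measure 128 mm over their backs; the gripper's body (75 mm by 188 mm) begins 65 mm behind the grasp point.
Start: joints at [-1.349, 0.13, 1.488, -0, 1.523, -0.085], TCP at [0.181, -0.572, 0.219] pointing down, gripper open.
Joint ranges: [-2.96, 2.96], [-0.89, 2.26], [0.02, 2.5], [-1.34, 4.48], [0, 2.73], [-2.66, 2.66]. Speed limits (rad/s): [2.39, 2.39, 2.79, 3.14, 3.14, 3.14].

### API

Orientations are given as a rotation vector (axis times angle).
In Python, from plant import robot, cams gives the robot as it stands. The module is installed in compiled form; this text tells all that it offers.
- The arm moves only by the tool play_rows, never from a script. Its arguments are lists of equal length, an entry for each row: "slide": the shift along the tool's x, y, z scaled (see below), a list of three; "twist": the turn, a rotation vector about the tool's x, y, z scaled (see below), a list of three. A call has exactly 8 rows; each row shifts and turns the commanded pose from where the row before left it, along the tool's axes as they then stand; what a row does not reach is not made up. The controller multiplies each number of a shift by 25 cm and each number of a turn by 60 degrees. A row lasts 1/10 s, in which the tool goes at most 50 mm and 8.59 degrees, less where a joint would pass 70% of its speed; a pose out of reach is approached as far as the arm can. A call with a number of a shift or a turn outside -1 to 1 is refused whole. A call with a gripper value outside its range is refused whole. "fingers" is the closure, from -1 (fully open) to 1 (shut), set as the call begins (left out, the last holds). The fingers move at their own pace and stop on an object; "force" is the grip in N (left out, the last holds). Time passes only in rows, so rows that do not move let the fingers close, or fill a call up. It gives the time, the measured TCP pose, the force, the opening and the grip force at its end, in the units of the state.
- robot.read_state(): the state, without advancing time (a new reading comes with each control period).
- cams.read_camera(name): name is "scene" or "top" or "wrist"; returns (picture, depth): 480x640x3 uint8, red, green, blue; 480x640 float32, m along the optical axis (not along the pixel's ray), 0 where there is no reading.
- cams.get_calibration(name): a dict with "fx", "fy", "cx", "cy" (pixels), "world_from_camera" (4x4, takes a point from camera to world coordinates). Camera axes: x right, y down, z forward; pixel columns grow to the right and rows downward; lengths in m; the calibration is good to about 2 mm. A picture is of the moment at which its call begins: read the wrist's pose just before it. get_calibration takes no time and is no camera call; for the wrist camera it gives the pose at the moment of the call.
- robot.close_job(): hands the job in; it is judged then, once.
The state is a dict: "t": time; "q": joint angles; "dq": joint speeds; "joint_torque": joint torques, N m; "tool_pos": TCP position; "orientation": TCP orientation; "force": force on the tool from outside, world axes, zero at the start; "wrist_torque": the same for the moment, N m; "opening": finger opening in m; "gripper_force": force on a finger pad.
Only numpy, scipy, OpenCV 4.12 (cv2) and the standard library are available. Lean on these libraries where they do the work, as an engineer would, in place of code of your own. Each camera call takes 0.05 s, during which the arm holds its last target. There are 200 camera calls.

### The job

Rehearse the spray pass for the shallow dish on the plaster bat: with the fingertips one to two centimetres above its rim, start beside the red mark and follow the rim all the way round, anticlockwise seen from above, back to the mark, without touching the dish. Then press the green button on the small aluminium box down gently with the fingertips and finish while still holding it down, so that the pass is stored. Grasp nothing, and leave everything else where it stands.

Things in the scene. Friction and masses are not known exactly. Their poses are not given: they have to be found in the camera images.
- spray_bat: Round off-white plaster bat, 200 mm across, 20 mm thick, fixed flat on the table. Origin at the centre of its underside; its x axis points from the centre to the red start mark, z up.
- rim_centre (a point): Centre of the dish's rim circle, 44 mm above the table, in the plane of the top of the rim; axes parallel to those of the bat (x towards the red start mark, z up). The crest of the rim is a circle of 72 mm radius about this point.
- rim_start (a point): Point on the top of the rim of the dish beside the red start mark: start and finish of the trace. The mark itself is a flat red tab, 22x16x2 mm, lying on the bat just outside the dish.
- dish: Shallow round cream unglazed dish, 150 mm across, 24 mm high, stuck down in the middle of the bat; its rim is the edge to trace with the closed fingertips. Origin at the centre of its underside.
- recorder: Small aluminium control box, 90x70 mm, 35 mm high, fixed on the table to the right of the bat, with one big green push button on top. Two fixed glaze tubs, 190 mm high, stand further right (centres about x 0.57, y -0.36 and x 0.58, y -0.48 m): go over or round them. Origin at the centre of its underside, z up.
- record_button_top (a point): Centre of the top face of the green button, which is 34 mm across; the button moves straight down.
- record_button (a joint): Travel of the green button in m: 0 is up, 0.006 fully down. A spring lifts it again; fully down takes about 4 N.
- test_tile: Bystander: L-shaped glaze test tile, cream with a green upper part, 30x34x61 mm, standing left of the work; loose, origin at the middle of its underside.
- white_lid_jar: Bystander: reddish-brown jar with a white screw lid, 58 mm across, 80 mm high, left of the work; loose, origin at the middle of its underside.
- oxide_jar: Bystander: blue jar with a black screw lid, 54 mm across, 74 mm high, behind the recorder; loose, origin at the middle of its underside.
- wood_rib: Bystander: flat boxwood throwing rib, 38x94x8 mm, lying near the front edge; loose, origin at the middle of its underside.
- nozzle_brush: Bystander: thin brush with a blue handle, 135 mm long, 10 mm thick, lying near the front edge; loose, origin at the middle of its underside.
Mind the look-alikes: they are no part of the job. Leave any pink look-alike of the recorder alone.

How it is judged:
On the way, in this order (a step that is already met when the one before it is completed fails the run):
1. fingertips just above the rim, at the red start mark (x of the grasp point in the frame of rim_centre between 0.058 and 0.086 m and y of the grasp point in the frame of rim_centre between -0.014 and 0.014 m and z of the grasp point in the frame of rim_centre between 0.015 and 0.055 m), for 0.04 s.
2. fingertips just above the rim, 45 degrees round from the mark (x of the grasp point in the frame of rim_centre between 0.0369 and 0.0649 m and y of the grasp point in the frame of rim_centre between 0.0369 and 0.0649 m and z of the grasp point in the frame of rim_centre between 0.015 and 0.055 m), for 0.04 s.
3. fingertips just above the rim, 90 degrees round from the mark (x of the grasp point in the frame of rim_centre between -0.014 and 0.014 m and y of the grasp point in the frame of rim_centre between 0.058 and 0.086 m and z of the grasp point in the frame of rim_centre between 0.015 and 0.055 m), for 0.04 s.
4. fingertips just above the rim, 135 degrees round from the mark (x of the grasp point in the frame of rim_centre between -0.0649 and -0.0369 m and y of the grasp point in the frame of rim_centre between 0.0369 and 0.0649 m and z of the grasp point in the frame of rim_centre between 0.015 and 0.055 m), for 0.04 s.
5. fingertips just above the rim, 180 degrees round from the mark (x of the grasp point in the frame of rim_centre between -0.086 and -0.058 m and y of the grasp point in the frame of rim_centre between -0.014 and 0.014 m and z of the grasp point in the frame of rim_centre between 0.015 and 0.055 m), for 0.04 s.
6. fingertips just above the rim, 225 degrees round from the mark (x of the grasp point in the frame of rim_centre between -0.0649 and -0.0369 m and y of the grasp point in the frame of rim_centre between -0.0649 and -0.0369 m and z of the grasp point in the frame of rim_centre between 0.015 and 0.055 m), for 0.04 s.
7. fingertips just above the rim, 270 degrees round from the mark (x of the grasp point in the frame of rim_centre between -0.014 and 0.014 m and y of the grasp point in the frame of rim_centre between -0.086 and -0.058 m and z of the grasp point in the frame of rim_centre between 0.015 and 0.055 m), for 0.04 s.
8. fingertips just above the rim, 315 degrees round from the mark (x of the grasp point in the frame of rim_centre between 0.0369 and 0.0649 m and y of the grasp point in the frame of rim_centre between -0.0649 and -0.0369 m and z of the grasp point in the frame of rim_centre between 0.015 and 0.055 m), for 0.04 s.
9. fingertips just above the rim, back at the red start mark (all of step 1), for 0.04 s.
10. the green button is pressed down (value of joint record_button above 0.004 m and contact force between the fingers and recorder above 0.5 N), for 0.2 s.
At the end, for the whole second after the job is handed in: Rim followed anticlockwise, mark to mark (grasp point 15-55 mm above the rim, so tips up to about 35 mm; within 14 mm sideways); the fingertips hold the green button at least 4 of its 6 mm down; bystanders within 20 mm of their starts (all of step 10 and distance of each of test_tile, white_lid_jar, oxide_jar, wood_rib, nozzle_brush from where it was at the start of the episode below 0.02 m); the arm keeps its last pose, push and grip.
It fails at once if the dish is touched (contact force between any of the fingers, the arm and dish above 0.3 N).
It fails at once if the recorder is pressed harder than 25 N (contact force between any of the fingers, the arm and recorder above 25 N).
It fails at once if a bystander is moved or lifted (distance of any of test_tile, white_lid_jar, oxide_jar, wood_rib, nozzle_brush from where it was at the start of the episode above 0.02 m).
It also fails if it takes over 64 s, if anything falls off the work surface, if the arm or the gripper's body presses on something with over 40 N, if the wrist force passes 120 N, or if a joint passes its speed limit or range.

## Working session

There is one attempt and no reset: what is moved stays moved. The work goes in short steps, Python scripts to look and compute and a tool call to move; the robot and the scene stay as the last step left them, time stands still between calls to the robot, and variables do not carry over. Pictures are saved under pics/ and viewed, at most 10 in all, crops included, and the job is handed in when it is done.

Besides the shell and the picture viewer there is one more tool, called after "Emit:" as name(argument=value, ...), one argument or row to a line, values as JSON. play_rows: Moves the arm, as the interface text tells. Shifts and turns lie within -1 to 1; 1 stands for 25 cm of shift or 60 degrees of turn. Its arguments: {"type":"object","properties":{"slide":{"type":"array"},"twist":{"type":"array"},"fingers":{"type":"number"},"force":{"type":"number"}},"required":["slide","twist"]}

```bash
mkdir -p pics; python3 - <<'E'
from plant import robot,cams
import cv2,numpy as np
s=robot.read_state(); print({k:np.round(s[k],3) for k in s})
for n in ("top","scene"):
    im,d=cams.read_camera(n); c=cams.get_calibration(n)
    cv2.imwrite(f"pics/{n}0.png",im[:,:,::-1]); np.savez(f"{n}0.npz",im=im,d=d,**c)
    print(n,{k:np.round(c[k],3).tolist() for k in c})
E
```

```text
{'t': np.float64(0.0), 'q': array([-1.349,  0.131,  1.489, -0.   ,  1.523, -0.085]), 'dq': array([ 0.001,  0.001, -0.001,  0.001,  0.   ,  0.002]), 'joint_torque': array([-1.0000e-03, -5.5985e+01, -4.9175e+01,  7.7000e-02,  3.6000e-02,
       -0.0000e+00]), 'tool_pos': array([ 0.181, -0.571,  0.218]), 'orientation': array([-3.103, -0.48 ,  0.   ]), 'force': array([ 0.206,  0.532, -0.29 ]), 'wrist_torque': array([ 0.008, -0.05 , -0.019]), 'gripper_force': np.float64(0.0), 'opening': np.float64(0.093)}
top {'fx': 576.955, 'fy': 576.955, 'cx': 316.112, 'cy': 239.928, 'world_from_camera': [[0.023, -0.997, 0.071, 0.389], [-1.0, -0.024, -0.005, 0.082], [0.006, -0.071, -0.997, 1.574], [0.0, 0.0, 0.0, 1.0]]}
scene {'fx': 516.658, 'fy': 516.658, 'cx': 328.76, 'cy': 247.364, 'world_from_camera': [[-0.743, -0.398, 0.538, -0.111], [-0.669, 0.415, -0.617, 0.756], [0.023, -0.818, -0.574, 0.703], [0.0, 0.0, 0.0, 1.0]]}
```

View pics/top0.png

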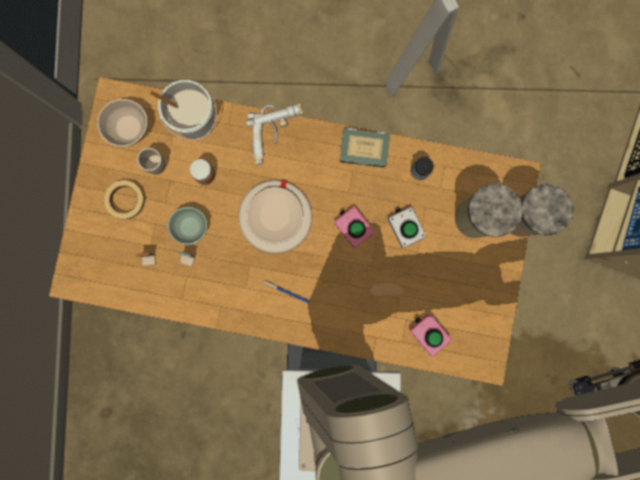

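View pics/scene0.png

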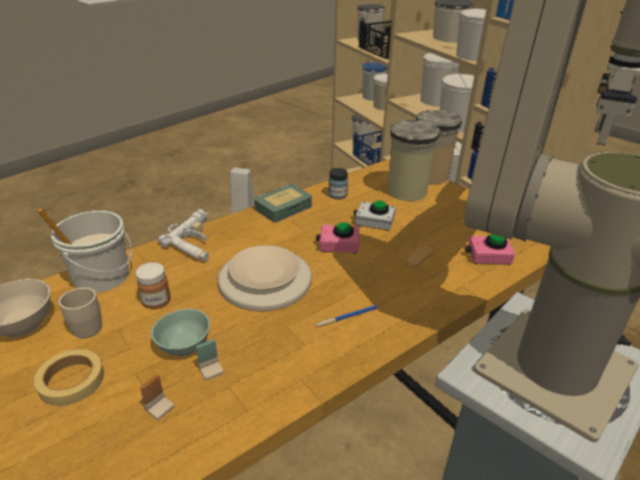

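The top view shows the bat near (276,216) with the red mark at (283,184). The aluminium recorder's green button is at (409,229). Pink look-alikes are at (354,226) and (430,334), and the tubs at (495,209) and (547,209). The scene view agrees. Next I measure.

```bash
cat > h.py <<'E'
import numpy as np,cv2
def load(n): return dict(np.load(n))
def plane(c,u,v,z):
    T=c["world_from_camera"]; r=T[:3,:3]@np.array([(u-c["cx"])/c["fx"],(v-c["cy"])/c["fy"],1]); o=T[:3,3]
    return o+r*(z-o[2])/r[2]
def cloud(c):
    v,u=np.mgrid[:480,:640]; d=c["d"]; p=np.stack([(u-c["cx"])/c["fx"]*d,(v-c["cy"])/c["fy"]*d,d],-1)
    T=c["world_from_camera"]; return p@T[:3,:3].T+T[:3,3]
def circ(x,y):
    s=np.linalg.lstsq(np.c_[2*x,2*y,np.ones(len(x))],x*x+y*y,rcond=None)[0]; return s[0],s[1],np.sqrt(s[2]+s[0]**2+s[1]**2)
E
python3 - <<'E'
from h import *
for n in("top","scene"):
    c=load(n+"0.npz"); P=cloud(c); hsv=cv2.cvtColor(c["im"],cv2.COLOR_RGB2HSV); H,S,V=cv2.split(hsv)
    red=((H<6)|(H>174))&(S>170)&(V>90); gr=(H>50)&(H<85)&(S>150)
    near=lambda m,u,v,r:(m&(np.hypot(*(np.indices(m.shape)-np.array([v,u])[:,None,None]))<r))
    ru=(283,184) if n=="top" else (290,250)
    m=near(red,*ru,60 if n=="scene" else 12); vv,uu=np.nonzero(m)
    if len(uu): print(n,"red",len(uu),uu.mean(),vv.mean(),plane(c,uu.mean(),vv.mean(),.022).round(4))
    g=(409,229) if n=="top" else (379,207); m=near(gr,*g,20); vv,uu=np.nonzero(m)
    print(n,"green",len(uu),uu.min(),uu.max(),vv.min(),vv.max(),uu.mean(),vv.mean(),"z",np.percentile(P[m][:,2],[5,25,50,75,95]).round(4),np.median(P[m],0).round(4))
    print(plane(c,uu.mean(),vv.mean(),.045).round(4))
    b=(276,216) if n=="top" else (264,278)
    # bat: low saturation, largest component near b
    m=near((S<110)&(V>90),*b,60).astype(np.uint8); k=cv2.findContours(m,cv2.RETR_EXTERNAL,cv2.CHAIN_APPROX_NONE)[0]
    k=max(k,key=cv2.contourArea)[:,0,:]
    for z in(.02,.01,.0):
        w=np.array([plane(c,u,v,z) for u,v in k]); x,y=w[:,0],w[:,1]
        for _ in range(5):
            a=circ(x,y); e=np.abs(np.hypot(x-a[0],y-a[1])-a[2]); q=e<max(.004,np.percentile(e,80)) if _<4 else e<9; x,y=x[q],y[q]
        print(n,"bat",z,np.round(a,4),len(x),e.max().round(4))
    # rim from depth
    m=near(P[...,2]>.038,*b,60)&(P[...,2]<.055); print(n,"rim pts",m.sum(), np.round(circ(P[m][:,0],P[m][:,1]),4) if m.sum()>9 else'')
c=load("top0.npz"); cv2.imwrite("pics/crop.png",cv2.resize(c["im"][170:270,230:440,::-1],None,fx=3.6,fy=3.6,interpolation=cv2.INTER_CUBIC))
E
```

```text
top red 22 283.0 183.5909090909091 [0.6503 0.1684 0.022 ]
top green 71 404 415 223 232 410.07042253521126 226.77464788732394 z [0.0525 0.0558 0.0577 0.06   0.0629] [ 0.5371 -0.1725  0.0577]
[ 0.5386 -0.1744  0.045 ]
top bat 0.02 [0.5608 0.1881 0.0988] 199 0.0022
top bat 0.01 [0.5619 0.1888 0.0995] 199 0.0022
top bat 0.0 [0.563  0.1894 0.1001] 199 0.0022
top rim pts 819 [0.5628 0.1871 0.0671]
scene green 82 373 385 201 209 379.3170731707317 205.40243902439025 z [0.0475 0.0513 0.0543 0.0559 0.0577] [ 0.5266 -0.1621  0.0543]
[ 0.5359 -0.1759  0.045 ]
scene bat 0.02 [0.5561 0.1969 0.1045] 113 0.0047
scene bat 0.01 [0.5654 0.1888 0.1058] 110 0.0044
scene bat 0.0 [0.5753 0.1806 0.1074] 108 0.0043
scene rim pts 607 [0.5617 0.1905 0.0705]
```

View pics/crop.png

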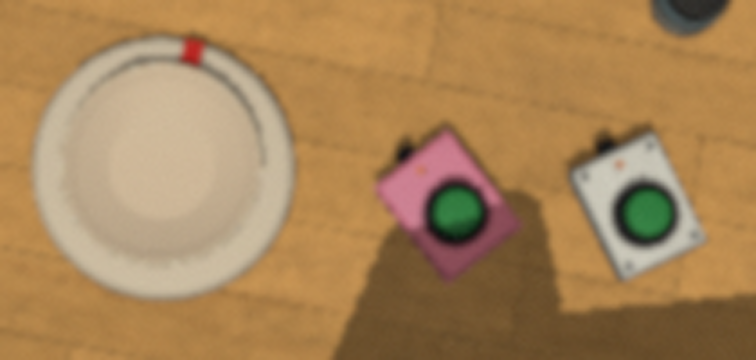

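The crop shows the bat and its red mark at top-right of centre, at crop (193,50). The aluminium box's button is at crop (646,213), which is full-image (409.4,229.2). Measured results:
- **Rim centre:** about (0.561, 0.188).
- **Mark direction:** about -12.4°.

I'll move over towards the start with the fingers shut.

Emit:
play_rows(
  slide=[
    [0.11,-0.095,0],
    [0.11,-0.095,0],
    [0.11,-0.095,0],
    [0.11,-0.095,0],
    [0.11,-0.095,0],
    [0.11,-0.095,0],
    [0.11,-0.095,0],
    [0.11,-0.095,0],
  ],
  twist=[
    [0,0,0],
    [0,0,0],
    [0,0,0],
    [0,0,0],
    [0,0,0],
    [0,0,0],
    [0,0,0],
    [0,0,0],
  ],
  fingers=1,
  force=10,
)

```text
t: 0.9
tool_pos: [0.3339, -0.3229, 0.2183]
orientation: [-3.104, -0.48, 0.0]
force: [0.1, 0.3, 0.3]
opening: 0.0338
gripper_force: 0.0
```

Emit:
play_rows(
  slide=[
    [0.11,-0.095,0],
    [0.11,-0.095,0],
    [0.11,-0.095,0],
    [0.11,-0.095,0],
    [0.11,-0.095,0],
    [0.11,-0.095,0],
    [0,0,0],
    [0,0,0],
  ],
  twist=[
    [0,0,0],
    [0,0,0],
    [0,0,0],
    [0,0,0],
    [0,0,0],
    [0,0,0],
    [0,0,0],
    [0,0,0],
  ],
)

```text
t: 1.7
tool_pos: [0.4477, -0.1381, 0.2182]
orientation: [-3.104, -0.484, 0.002]
force: [-0.3, -0.1, 0.2]
opening: 0.0007
gripper_force: 0.0
```

Paused near the recorder. I'll take wrist and top looks to refine the positions and plan the next moves.

```bash
python3 - <<'E'
from plant import robot,cams
from h import *
c=cams.get_calibration("wrist"); im,d=cams.read_camera("wrist"); np.savez("wrist1.npz",im=im,d=d,**c); cv2.imwrite("pics/wrist1.png",im[:,:,::-1])
C=load("wrist1.npz"); P=cloud(C)
H,S,V=cv2.split(cv2.cvtColor(im,cv2.COLOR_RGB2HSV))
n,l,st,ce=cv2.connectedComponentsWithStats(((H>50)&(H<85)&(S>120)).astype(np.uint8))
for i in range(1,n):
    if st[i][4]>150: print("green",st[i],ce[i].round(1),np.median(P[l==i],0).round(4),plane(C,*ce[i],.055).round(4))
R=cv2.Rodrigues(np.array(robot.read_state()["orientation"]))[0]; print(R.round(3))
t=load("top0.npz"); print("top button",[plane(t,409.4,229.2,z).round(4).tolist() for z in(.045,.055)])
E
```

```text
green [ 213   68   42   44 1407] [233.1  89.6] [ 0.5318 -0.0321  0.0572] [ 0.5319 -0.0316  0.055 ]
green [ 369  119   40   40 1229] [388.7 138.9] [ 0.5345 -0.1708  0.0572] [ 0.5345 -0.1711  0.055 ]
[[ 0.953  0.303 -0.001]
 [ 0.303 -0.953 -0.   ]
 [-0.001 -0.    -1.   ]]
top button [[0.532, -0.1727, 0.045], [0.5311, -0.1711, 0.055]]
```

View pics/wrist1.png

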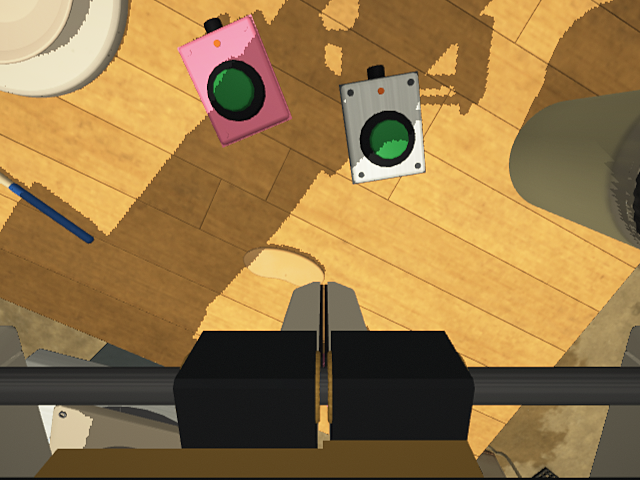

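The wrist view shows the aluminium recorder's button at (389,139), which is (0.5345,-0.171), with its top at z≈0.057. The shut fingertips are narrow, at (323,285). Next I go above the start mark.

Emit:
play_rows(
  slide=[
    [0.135,-0.12,0],
    [0.135,-0.12,0],
    [0.135,-0.12,0],
    [0.135,-0.12,0],
    [0.135,-0.12,0],
    [0.135,-0.12,0],
    [0.135,-0.12,0],
    [0.135,-0.12,0],
  ],
  twist=[
    [0,0,0],
    [0,0,0],
    [0,0,0],
    [0,0,0],
    [0,0,0],
    [0,0,0],
    [0,0,0],
    [0,0,0],
  ],
)

```text
t: 2.55
tool_pos: [0.6338, 0.1712, 0.2184]
orientation: [3.105, 0.477, -0.0]
force: [0.6, -0.7, 0.3]
opening: 0.0007
gripper_force: 0.0
```

```bash
python3 - <<'E'
from plant import robot,cams
from h import *
import time
s=robot.read_state(); print(s["tool_pos"].round(4) if hasattr(s["tool_pos"],'round') else s["tool_pos"],s["q"])
# red mark refined: scene view, all red near the bat; and wrist
for n in("wrist","scene"):
    c=cams.get_calibration(n); im,d=cams.read_camera(n); np.savez(n+"2.npz",im=im,d=d,**c); C=load(n+"2.npz"); P=cloud(C)
    H,S,V=cv2.split(cv2.cvtColor(im,cv2.COLOR_RGB2HSV))
    k,l,st,ce=cv2.connectedComponentsWithStats((((H<6)|(H>174))&(S>150)&(V>80)).astype(np.uint8))
    for i in range(1,k):
        w=plane(C,*ce[i],.022)
        if st[i][4]>6 and np.hypot(w[0]-.56,w[1]-.19)<.13: print(n,"red",st[i],w.round(4))
    r=np.hypot(P[...,0]-.561,P[...,1]-.188); m=(r<.085)&(P[...,2]>.040)&(P[...,2]<.05); x,y=P[m][:,0],P[m][:,1]
    print(n,"rim",m.sum(),np.round(circ(x,y),4) if m.sum()>9 else '',(x.min(),x.max(),y.min(),y.max()) if m.sum() else '')
cv2.imwrite("pics/wrist2.png",load("wrist2.npz")["im"][:,:,::-1])
E
```

```text
[0.6338 0.1712 0.2184] [ 1.86068981e-01  2.83033440e-01  1.31499522e+00 -4.67620591e-04
  1.54381299e+00  1.45217940e+00]
wrist red [318 184  23  25 307] [0.6507 0.1701 0.022 ]
wrist rim 2622 [0.5639 0.1877 0.071 ] (np.float64(0.4913108738482854), np.float64(0.6393008427303553), np.float64(0.11292347720765425), np.float64(0.26269756100126207))
scene rim 398 [0.5617 0.1905 0.0717] (np.float64(0.48641707002701706), np.float64(0.638787609401677), np.float64(0.11560622525479602), np.float64(0.2641501846550253))
```

View pics/wrist2.png

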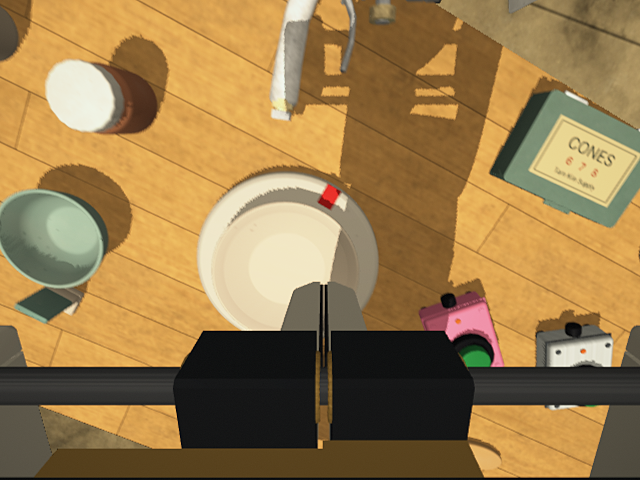

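The wrist view shows the red mark at (330,196) and the bat around (288,255). This gives a rim centre of about (0.5625,0.188) and a start point of (0.633,0.173), which I'm already above. Now I descend to about 16 mm above the rim.

Emit:
play_rows(
  slide=[
    [0,-0.008,0.1],
    [0,0,0.1],
    [0,0,0.1],
    [0,0,0.1],
    [0,0,0.1],
    [0,0,0.08],
    [0,0,0.05],
    [0,0,0],
  ],
  twist=[
    [0,0,0],
    [0,0,0],
    [0,0,0],
    [0,0,0],
    [0,0,0],
    [0,0,0],
    [0,0,0],
    [0,0,0],
  ],
)

```text
t: 3.45
tool_pos: [0.6306, 0.1716, 0.0588]
orientation: [3.105, 0.477, -0.006]
force: [-0.3, 0.0, -0.5]
opening: 0.0005
gripper_force: 0.0
```

Emit:
play_rows(
  slide=[
    [0.032,-0.07,-0.004],
    [0.01,-0.075,0],
    [-0.01,-0.075,0],
    [-0.029,-0.069,0],
    [-0.046,-0.06,0],
    [-0.06,-0.046,0],
    [-0.07,-0.029,0],
    [-0.075,-0.01,0],
  ],
  twist=[
    [0,0,0],
    [0,0,0],
    [0,0,0],
    [0,0,0],
    [0,0,0],
    [0,0,0],
    [0,0,0],
    [0,0,0],
  ],
)

```text
t: 4.25
tool_pos: [0.5383, 0.2601, 0.0624]
orientation: [-3.104, -0.484, -0.0]
force: [-0.0, -0.1, 0.2]
opening: 0.0005
gripper_force: 0.0
```

Emit:
play_rows(
  slide=[
    [-0.073,0.018,0.002],
    [-0.068,0.035,0.002],
    [-0.059,0.048,0],
    [-0.046,0.06,0],
    [-0.029,0.07,0],
    [-0.01,0.075,0],
    [0.01,0.075,0],
    [0.029,0.069,0],
  ],
  twist=[
    [0,0,0],
    [0,0,0],
    [0,0,0],
    [0,0,0],
    [0,0,0],
    [0,0,0],
    [0,0,0],
    [0,0,0],
  ],
)

```text
t: 5.05
tool_pos: [0.5146, 0.1328, 0.0614]
orientation: [3.104, 0.482, 0.0]
force: [0.9, 0.3, -0.5]
opening: 0.0007
gripper_force: 0.0
```

Emit:
play_rows(
  slide=[
    [0.046,0.055,0],
    [0.06,0.044,0],
    [0.07,0.028,0],
    [0.075,0.01,0],
    [0.075,-0.01,0],
    [0.069,-0.029,0],
    [0.06,-0.046,0],
    [0.046,-0.06,0],
  ],
  twist=[
    [0,0,0],
    [0,0,0],
    [0,0,0],
    [0,0,0],
    [0,0,0],
    [0,0,0],
    [0,0,0],
    [0,0,0],
  ],
)

```text
t: 5.85
tool_pos: [0.6344, 0.1738, 0.0614]
orientation: [3.104, 0.481, 0.0]
force: [0.2, -0.2, -0.4]
opening: 0.0004
gripper_force: 0.0
```

Emit:
play_rows(
  slide=[
    [0,0,0],
    [0,0,0],
    [0,0,0],
    [0,0,0],
    [0,0,-0.06],
    [0,0,-0.1],
    [0,0,-0.12],
    [0,0,-0.12],
  ],
  twist=[
    [0,0,0],
    [0,0,0],
    [0,0,0],
    [0,0,0],
    [0,0,0],
    [0,0,0],
    [0,0,0],
    [0,0,0],
  ],
)

```text
t: 6.65
tool_pos: [0.6343, 0.1716, 0.1634]
orientation: [3.105, 0.479, 0.001]
force: [0.6, 0.8, 0.7]
opening: 0.0001
gripper_force: 0.0
```

The pass is complete and the tool is back at the mark. Next is the traverse to the button.

Emit:
play_rows(
  slide=[
    [-0.06,0.09,0],
    [-0.06,0.09,0],
    [-0.06,0.09,0],
    [-0.06,0.09,0],
    [-0.06,0.09,0],
    [-0.06,0.09,0],
    [-0.06,0.09,0],
    [-0.06,0.09,0],
  ],
  twist=[
    [0,0,0],
    [0,0,0],
    [0,0,0],
    [0,0,0],
    [0,0,0],
    [0,0,0],
    [0,0,0],
    [0,0,0],
  ],
)

```text
t: 7.45
tool_pos: [0.5742, -0.0372, 0.1627]
orientation: [3.104, 0.479, 0.002]
force: [0.8, -0.3, 0.2]
opening: 0.0006
gripper_force: 0.0
```

Emit:
play_rows(
  slide=[
    [-0.06,0.09,0],
    [-0.06,0.09,0],
    [-0.06,0.09,0],
    [-0.06,0.09,0],
    [-0.06,0.09,0],
    [-0.016,0.015,0],
    [0,0,0],
    [0,0,0],
  ],
  twist=[
    [0,0,0],
    [0,0,0],
    [0,0,0],
    [0,0,0],
    [0,0,0],
    [0,0,0],
    [0,0,0],
    [0,0,0],
  ],
)

```text
t: 8.25
tool_pos: [0.5344, -0.1699, 0.1617]
orientation: [-3.105, -0.48, -0.001]
force: [0.2, 0.2, 0.0]
opening: 0.0006
gripper_force: 0.0
```

Emit:
play_rows(
  slide=[
    [0,0.004,0.08],
    [0,0,0.08],
    [0,0,0.07],
    [0,0,0.06],
    [0,0,0.04],
    [0,0,0.02],
    [0,0,0],
    [0,0,0],
  ],
  twist=[
    [0,0,0],
    [0,0,0],
    [0,0,0],
    [0,0,0],
    [0,0,0],
    [0,0,0],
    [0,0,0],
    [0,0,0],
  ],
)

```text
t: 9.05
tool_pos: [0.535, -0.1715, 0.0744]
orientation: [3.104, 0.48, 0.001]
force: [0.0, 0.3, -0.5]
opening: 0.0002
gripper_force: 0.0
```

```bash
python3 - <<'E'
from plant import cams
import cv2
im,d=cams.read_camera("scene"); cv2.imwrite("pics/s3.png",cv2.resize(im[140:270,300:470,::-1],None,fx=4,fy=4,interpolation=cv2.INTER_CUBIC))
E
```

```text
(no output)
```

View pics/s3.png

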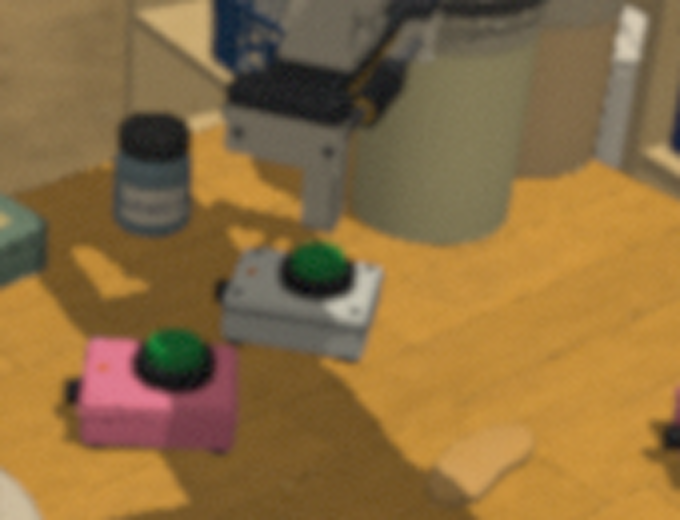

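The picture shows the fingertips at (322,222), right over the green button at (320,260) on the aluminium box. I descend gently from here.

Emit:
play_rows(
  slide=[
    [0,0,0.008],
    [0,0,0.008],
    [0,0,0.008],
    [0,0,0.008],
    [0,0,0.008],
    [0,0,0.008],
    [0,0,0.008],
    [0,0,0],
  ],
  twist=[
    [0,0,0],
    [0,0,0],
    [0,0,0],
    [0,0,0],
    [0,0,0],
    [0,0,0],
    [0,0,0],
    [0,0,0],
  ],
)

```text
t: 9.9
tool_pos: [0.5342, -0.1712, 0.0592]
orientation: [-3.104, -0.48, 0.001]
force: [0.7, -0.2, -0.7]
opening: 0.0009
gripper_force: 0.0
```

Emit:
play_rows(
  slide=[
    [0,0,0.004],
    [0,0,0.004],
    [0,0,0.004],
    [0,0,0.004],
    [0,0,0],
    [0,0,0],
    [0,0,0],
    [0,0,0],
  ],
  twist=[
    [0,0,0],
    [0,0,0],
    [0,0,0],
    [0,0,0],
    [0,0,0],
    [0,0,0],
    [0,0,0],
    [0,0,0],
  ],
)

```text
t: 10.7
tool_pos: [0.5346, -0.1714, 0.0557]
orientation: [3.105, 0.48, 0.0]
force: [-0.0, 1.2, 2.5]
opening: 0.0006
gripper_force: 0.9
```

Emit:
play_rows(
  slide=[
    [0,0,0.004],
    [0,0,0.004],
    [0,0,0],
    [0,0,0],
    [0,0,0],
    [0,0,0],
    [0,0,0],
    [0,0,0],
  ],
  twist=[
    [0,0,0],
    [0,0,0],
    [0,0,0],
    [0,0,0],
    [0,0,0],
    [0,0,0],
    [0,0,0],
    [0,0,0],
  ],
)

```text
t: 11.5
tool_pos: [0.5346, -0.1714, 0.0537]
orientation: [3.105, 0.48, 0.0]
force: [-0.0, -0.4, 2.6]
opening: 0.0005
gripper_force: 1.3
```

Emit:
play_rows(
  slide=[
    [0,0,0.004],
    [0,0,0],
    [0,0,0],
    [0,0,0],
    [0,0,0],
    [0,0,0],
    [0,0,0],
    [0,0,0],
  ],
  twist=[
    [0,0,0],
    [0,0,0],
    [0,0,0],
    [0,0,0],
    [0,0,0],
    [0,0,0],
    [0,0,0],
    [0,0,0],
  ],
)

```text
t: 12.3
tool_pos: [0.5346, -0.1714, 0.0527]
orientation: [3.105, 0.48, 0.0]
force: [0.7, 0.1, 2.6]
opening: 0.0006
gripper_force: 1.6
```

Emit:
play_rows(
  slide=[
    [0,0,0.004],
    [0,0,0],
    [0,0,0],
    [0,0,0],
    [0,0,0],
    [0,0,0],
    [0,0,0],
    [0,0,0],
  ],
  twist=[
    [0,0,0],
    [0,0,0],
    [0,0,0],
    [0,0,0],
    [0,0,0],
    [0,0,0],
    [0,0,0],
    [0,0,0],
  ],
)

```text
t: 13.1
tool_pos: [0.5346, -0.1714, 0.0517]
orientation: [3.105, 0.48, 0.0]
force: [0.7, -0.3, 4.2]
opening: 0.0006
gripper_force: 1.8
```

```bash
python3 - <<'E'
from plant import robot
s=robot.read_state(); print(s["force"],s["tool_pos"],s["gripper_force"])
E
```

```text
[ 0.69528348 -0.27288352  4.15581255] [ 0.53456268 -0.17139696  0.05171618] 1.8065294343978167
```

Emit:
play_rows(
  slide=[
    [0,0,0.002],
    [0,0,0],
    [0,0,0],
    [0,0,0],
    [0,0,0],
    [0,0,0],
    [0,0,0],
    [0,0,0],
  ],
  twist=[
    [0,0,0],
    [0,0,0],
    [0,0,0],
    [0,0,0],
    [0,0,0],
    [0,0,0],
    [0,0,0],
    [0,0,0],
  ],
)

```text
t: 13.9
tool_pos: [0.5346, -0.1714, 0.0513]
orientation: [3.105, 0.48, 0.0]
force: [0.8, 0.1, 4.7]
opening: 0.0009
gripper_force: 2.6
```

The force has risen past 4 N, so the button has about reached its stop, and the push is still gentle. I'm handing the job in.

```bash
python3 - <<'E'
from plant import robot
print(robot.close_job())
E
```

```text
the job is handed in; nothing more can be done
None
```

I traced the rim once anticlockwise from mark to mark, with the fingertips about 15–18 mm above it, and handed the job in at about 14 s with the green button held down at about 5 N; no verdict came back.

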